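# Shut the oil cup and hold a weight ready over the tester's piston

### The job

Get the grey gauge tester on the bench ready for its piston to be pumped up: screw the black cap of its oil cup clockwise until it is fully shut, then take the stout weight out of the blue tray and carry it over the things standing in between. Finish while still holding that weight upright, centred over the flared brass cup on the piston and about one centimetre above the cup's rim, because the pump will bring the piston up to it. The weight must not touch the tester, and the bottle and the other weights must stay standing where they are.

Things in the scene. Friction and masses are not known exactly. Their poses are not given: they have to be found in the camera images.
- oil_cap (a joint): the black knurled screw cap of the oil cup: its turn in rad about the vertical, 0 = fully shut (a hard stop), positive = unscrewed (anticlockwise seen from above), starts 0.6 to 1.4 open; it stays where it is left and turns against about 0.1 N m; it rises 1.2 mm per rad as it is unscrewed. When shut, the white line on its top points to the red mark on the aluminium collar below it, on the tester's front
- cap_grip (a point): middle of the black screw cap (a cylinder 38 mm in diameter and 26 mm high, this point on its axis 13 mm below its top, 123 mm above the bench when shut); its z axis is the turning axis, vertically up. The collar right under the cap is 54 mm in diameter, so fingertips may reach at most 13 mm below this point
- weight_cup (a point): centre of the mouth of the flared brass cup on the tester's piston, at the height of its rim (110 mm above the bench): mouth 47 mm, overall 53 mm in diameter, narrowing to a 39 mm seat. Axes are the tester's, z up
- tester: the grey gauge tester, fixed to the bench: base 160 mm (its x) by 210 mm (its y), deck 55 mm high; origin in the middle of its underside, -x to its front. Brass cup at x -30, y +60 mm; oil cap at x -30, y -60 mm; the upright dial of the gauge under test at x +27 to +67, y -38 to +38 mm, up to 180 mm high; a pump capstan sticks out 40 mm at the front
- big_weight_centre (a point): centre of the stout steel weight with a knob on top (37 mm in diameter, 88 mm high, about 0.45 kg, loose, upright, can be gripped at this height across its diameter), this point half-way up, 44 mm above its foot; its z axis points up along the weight. It stands in one of the two compartments of the blue tray, which one varies
- tray: blue parts tray fixed to the bench, 120 mm (its x) by 180 mm (its y), walls 28 mm high, floor 3 mm thick, divided by a 24 mm high wall at y = 0; origin in the middle of its underside; the compartments' centres lie at y = +45 and -45 mm
- small_weight_centre (a point): centre of the small weight in the tray's other compartment (27 mm in diameter, 62 mm high, loose, to be left alone), half-way up
- tall_weight_centre (a point): middle of the slender tall weight standing on the bench between tray and tester (29 mm in diameter, 108 mm high, loose, to be left standing), half-way up
- bottle_centre (a point): middle of the white dropper bottle with a red tip standing on the bench between tray and tester (46 mm in diameter, 119 mm high, loose, to be left standing), 60 mm above its foot

How it is judged (in metres and radians):
On the way, in this order (a step that is already met when the one before it is completed fails the run):
1. the oil cup's cap is screwed fully shut (value of joint oil_cap below 0.12 rad), for 0.2 s.
2. the stout weight is lifted clear of the tray in the fingers (height (world z) of big_weight_centre above 0.11 m and contact force between big_weight and the fingers above 1 N), for 0.2 s.
At the end, for the whole second after the job is handed in: the oil cap is still shut (within 0.12 rad); the stout weight hangs still in the fingers, upright within 0.08 rad, its axis within 6 mm of the brass cup's axis and its foot 3 to 18 mm above the cup's rim, touching nothing but the fingers; the other weights and the bottle still stand (value of joint oil_cap below 0.12 rad and horizontal distance between big_weight_centre and weight_cup below 0.006 m and z of big_weight_centre in the frame of weight_cup between 0.047 and 0.062 m and angle between big_weight_centre's own z axis and vertical below 0.08 rad and contact force between big_weight and the fingers above 1 N and contact force between big_weight and tester below 0.2 N and linear speed of big_weight below 0.02 m/s and angle between each of small_weight_centre, tall_weight_centre, bottle_centre's own z axis and vertical below 0.1 rad); the arm keeps its last pose, push and grip.
It fails at once if the weight touches the tester (contact force between big_weight and tester above 0.5 N).
It fails at once if the small weight is knocked or moved more than 20 mm (distance of small_weight_centre from where it was at the start of the episode above 0.02 m).
It fails at once if the tall weight is knocked or moved more than 20 mm (distance of tall_weight_centre from where it was at the start of the episode above 0.02 m).
It fails at once if the bottle is knocked or moved more than 20 mm (distance of bottle_centre from where it was at the start of the episode above 0.02 m).
It also fails if it takes over 58 s, if anything falls off the work surface, if the arm or the gripper's body presses on something with over 40 N, if the wrist force passes 120 N, or if a joint passes its speed limit or range.

### The arm

A 7-joint arm with a two-finger parallel gripper is mounted at the origin on the work surface; the furniture and walls round the work are solid. World frame = base frame: x ahead of the robot, y to its left, z up, the work surface at z = 0. Lengths are in mm, angles in rad, forces in N, time in s.
With the tool pointing down it reaches from about 400 to 875 mm from the base axis. Payload 19.3 kg.
Tool frame: the origin (TCP) lies at the very end of the fingers, on their centre line; the grasp point (between the pads) lies 19 mm behind it; z points along the fingers, y is the direction in which the jaws open and shut (so a half turn about z gives the same grasp; the last joint's range is limited). The gripper opens to 85 mm and grips with 20 to 120 N. Pads are 22 mm wide; open, the fingers measure 114 mm over their backs; the gripper's body (76 mm by 85 mm) begins 54 mm behind the grasp point. The pads swing forward as they close: fully open they stand 13 mm farther back than shut.
Start: joints at [-1.406, 0.521, -0.036, 1.599, 0.021, 1.021, -0.113], TCP at [145.425, 607.837, 198.591] pointing down, gripper open.
Joint ranges: [-2.91, 2.91], [-0.3, 2.13], [-1.5, 1.42], [0.17, 2.43], [-1.26, 4.41], [0.16, 1.93], [-2.52, 2.52]. Speed limits (rad/s): [1.89, 1.89, 2.39, 2.39, 3.01, 3.01, 3.01].

### API

Orientations are given as a rotation vector (axis times angle).
In Python, from rig import telemetry, get_image, get_calibration, ticket gives the robot as it stands.
- The arm moves only by the tool move_arm, never from a script. Its arguments are lists of equal length, an entry for each row: "grip": the closure in counts, from 0 (fully open) to 255 (shut); "translation": the shift along the tool's x, y, z in m, a list of three; "delta_rot": the turn, a rotation vector about the tool's x, y, z in degrees, a list of three. A call has 1 to 10 rows; each row shifts and turns the commanded pose from where the row before left it, along the tool's axes as they then stand; what a row does not reach is not made up. A row lasts 1/8 s, in which the tool goes at most 62.5 mm and 10.7 degrees, less where a joint would pass 70% of its speed; a pose out of reach is approached as far as the arm can. A call with a gripper value outside its range is refused whole. The fingers move at their own pace and stop on an object; the grip force is fixed at half the most. Time passes only in rows, so rows that do not move let the fingers close. It gives the time, the measured TCP pose, the force and the opening at its end, in the units of the state.
- telemetry.get_state(): the state, without advancing time (a new reading comes with each control period).
- get_image(name): name is "scene" or "top"; returns the picture (420x560x3 uint8, blue, green, red); there is no depth.
- get_calibration(name): a dict with "fov_y" (degrees; the focal length in pixels is half the picture's height over the tangent of half this angle, whatever the lens; pixels are square), "cx", "cy" (the principal point, pixels), "world_to_cam" (4x4, takes a point from world to camera coordinates). Camera axes: x right, y down, z forward; pixel columns grow to the right and rows downward; lengths in mm; the calibration is good to about 2 mm. A picture is of the moment at which its call begins. get_calibration takes no time and is no camera call.
- ticket.job_done(): hands the job in, once; it reports no verdict.
The state is a dict: "clock": time; "q": joint angles; "joint_velocities": joint speeds; "joint_efforts": joint torques, N m; "ee_pos": TCP position; "orientation": TCP orientation; "wrist_force": force on the tool from outside, world axes, zero at the start; "wrist_torque": the same for the moment, N m; "opening": finger opening in mm.
Only numpy, scipy, OpenCV 4.12 (cv2) and the standard library are available. Lean on these libraries where they do the work, as an engineer would, in place of code of your own. Each camera call takes 0.05 s, during which the arm holds its last target. There are 200 camera calls.

## Working session

There is one attempt and no reset: what is moved stays moved. The work goes in short steps, Python scripts to look and compute and a tool call to move; the robot and the scene stay as the last step left them, time stands still between calls to the robot, and variables do not carry over. Pictures are saved under pics/ and viewed, about 8 in all and at most 12, crops included, and the job is handed in when it is done.

Besides the shell and the picture viewer there is one more tool, called after "Request:" in YAML: its name, and indented under it one key for each argument. move_arm: Moves the arm, as the interface text tells. Its arguments: {"type":"object","properties":{"grip":{"type":"array","items":{"type":"number"}},"translation":{"type":"array","items":{"type":"array","items":{"type":"number"}}},"delta_rot":{"type":"array","items":{"type":"array","items":{"type":"number"}}}},"required":["grip","translation","delta_rot"]}

```bash
mkdir -p pics; ls; python3 - <<'E'
from rig import telemetry,get_image,get_calibration
import cv2
print(telemetry.get_state())
for n in("scene","top"):
    cv2.imwrite(f"pics/{n}0.png",get_image(n)); print(n,get_calibration(n))
E
```

```text
pics
{'clock': 0.0, 'q': array([-1.40617017,  0.52202234, -0.03631527,  1.60000751,  0.02116413,
        1.02112779, -0.11276281]), 'joint_velocities': array([-0.00093584,  0.00229838, -0.00170636, -0.00146332, -0.00175215,
        0.00026603,  0.00048988]), 'joint_efforts': array([-6.54976047e-04, -9.27137232e+01,  1.97994947e+00, -3.69919717e+01,
        1.78423023e-02,  8.32790975e-03,  2.52925616e-05]), 'ee_pos': array([145.3670391 , 607.45895015, 198.0208829 ]), 'orientation': array([-3.68011247e-01, -3.11988505e+00,  1.85179598e-03]), 'wrist_force': array([ 0.60791131,  0.37914065, -0.27876316]), 'wrist_torque': array([ 0.02562646, -0.04151094,  0.00478998]), 'opening': 85.3797878881488}
scene {'fov_y': 54.55912280667081, 'cx': 269.6650486197713, 'cy': 217.48521433936438, 'world_to_cam': array([[-6.29374531e-01, -7.77047125e-01, -9.24475621e-03,
         3.35859941e+02],
       [-4.40544669e-01,  3.66571688e-01, -8.19478854e-01,
         3.14778217e+02],
       [ 6.40162553e-01, -5.11686391e-01, -5.73034853e-01,
         5.86622187e+02],
       [ 0.00000000e+00,  0.00000000e+00,  0.00000000e+00,
         1.00000000e+00]])}
top {'fov_y': 47.61678183229765, 'cx': 278.23677375166795, 'cy': 205.73975560319903, 'world_to_cam': array([[ 2.51730029e-03, -9.99828021e-01,  1.83736781e-02,
         5.42684717e+00],
       [-9.93394456e-01, -4.60813484e-03, -1.14656966e-01,
         5.22559568e+02],
       [ 1.14721916e-01, -1.79636840e-02, -9.93235213e-01,
         8.85643337e+02],
       [ 0.00000000e+00,  0.00000000e+00,  0.00000000e+00,
         1.00000000e+00]])}
```

View pics/scene0.png

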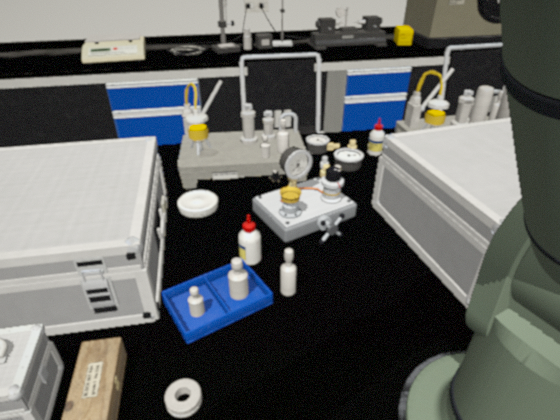

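View pics/top0.png

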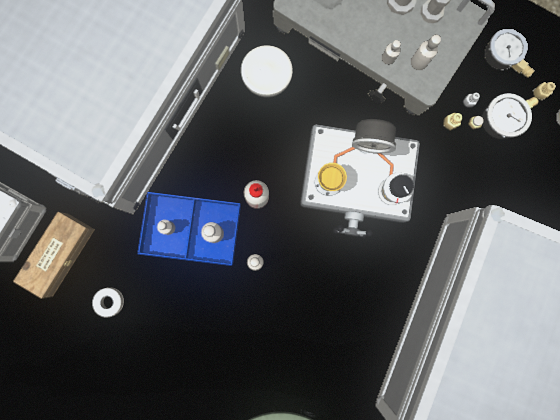

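Scene view: the tester is on the right, the blue tray on the left, and the bottle and tall weight stand between them. In the top view, the stout weight is in the tray's right compartment (~211,232), the brass cup is at ~(331,178), and the cap is at ~(398,189) with its white line pointing up-right. I'll enlarge the top view.

```bash
python3 - <<'E'
import cv2,numpy as np
im=cv2.imread("pics/top0.png")
a=cv2.resize(im[110:250,295:430],None,fx=4,fy=4,interpolation=cv2.INTER_CUBIC)
b=cv2.resize(im[180:275,135:275],None,fx=4,fy=4,interpolation=cv2.INTER_CUBIC)
cv2.imwrite("pics/c1.png",a);cv2.imwrite("pics/c2.png",b)
E
```

```text
(no output)
```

View pics/c1.png

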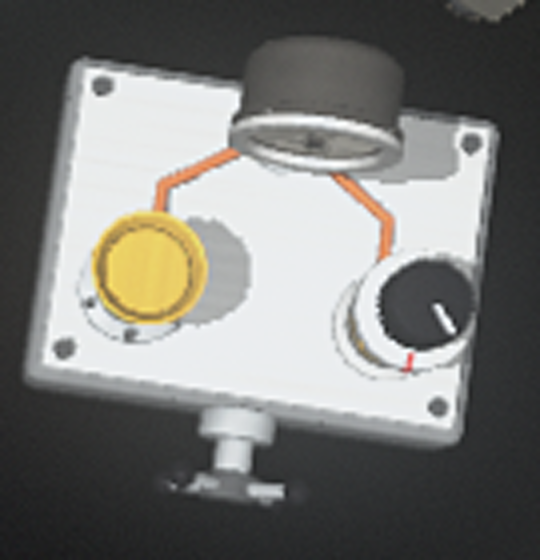

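View pics/c2.png

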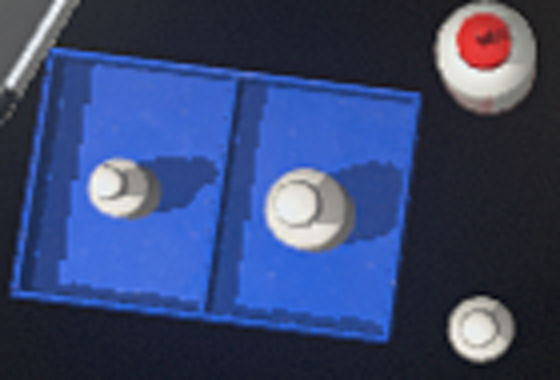

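Crop 1: cap top is centred at ~(427,305) with the line from (434,307) to (453,332), the red mark is at (409,361), and the cup mouth is at (149,268). Deck screws are at (102,86), (471,143), (65,348) and (438,407).
Crop 2: stout knob (297,203), small knob (113,182), tall knob (480,328), bottle tip (484,40). Tray corners are (52,50), (420,93), (388,340) and (14,296).

```bash
cat > h.py <<'E'
import numpy as np
from rig import get_calibration
def ray(n,uv,z):
    c=get_calibration(n);M=c["world_to_cam"];f=210/np.tan(np.radians(c["fov_y"]/2))
    d=M[:3,:3].T@np.array([(uv[0]-c["cx"])/f,(uv[1]-c["cy"])/f,1]);o=-M[:3,:3].T@M[:3,3]
    return (o+d*(z-o[2])/d[2])[:2]
def proj(n,p):
    c=get_calibration(n);M=c["world_to_cam"];f=210/np.tan(np.radians(c["fov_y"]/2))
    q=M[:3,:3]@p+M[:3,3];return np.array([c["cx"]+f*q[0]/q[2],c["cy"]+f*q[1]/q[2]])
E
python3 - <<'E'
from h import *
A=lambda u,v:(295+(u+.5)/4-.5,110+(v+.5)/4-.5)
B=lambda u,v:(135+(u+.5)/4-.5,180+(v+.5)/4-.5)
np.set_printoptions(precision=1,suppress=True)
w={}
for n,p,z in [("cap",A(427,305),137),("l1",A(434,307),137),("l2",A(453,332),137),("red",A(409,361),110),("cup",A(149,268),110),
 ("s1",A(102,86),55),("s2",A(471,143),55),("s3",A(65,348),55),("s4",A(438,407),55),
 ("big",B(297,203),91),("small",B(113,182),65),("tall",B(480,328),108),("bottle",B(484,40),119),
 ("t1",B(52,50),28),("t2",B(420,93),28),("t3",B(388,340),28),("t4",B(14,296),28)]:
    w[n]=ray("top",p,z);print(n,w[n],np.linalg.norm(w[n]))
m=(w["s1"]+w["s2"]+w["s3"]+w["s4"])/4
ex=(w["s1"]+w["s2"]-w["s3"]-w["s4"]);ey=w["s1"]+w["s3"]-w["s2"]-w["s4"]
th=np.arctan2(ex[1],ex[0]);th2=np.arctan2(-ey[0],ey[1]);print("tester",m,th,th2)
R=lambda t:np.array([[np.cos(t),-np.sin(t)],[np.sin(t),np.cos(t)]])
t=(th+th2)/2
print("cup,cap from tester",m+R(t)@[-30,60],m+R(t)@[-30,-60])
d=w["l2"]-w["l1"];print("line ang",np.arctan2(d[1],d[0]),"shut ang",t-np.pi, np.arctan2(*(w["l2"]-w["cap"])[::-1]),np.arctan2(*(w["red"]-w["cap"])[::-1]))
c=(w["t1"]+w["t2"]+w["t3"]+w["t4"])/4;ey=w["t1"]+w["t4"]-w["t2"]-w["t3"];tt=np.arctan2(-ey[0],ey[1]);print("tray",c,tt,c+R(tt)@[0,-45],np.linalg.norm(w["t1"]-w["t2"]),np.linalg.norm(w["t2"]-w["t3"]))
for n,z in[("cup",110),("cap",137),("big",91),("tall",108),("bottle",119)]:print(n,proj("scene",np.r_[w[n],z]))
E
```

```text
cap [ 545.4 -201.8] 581.5582996618327
l1 [ 544.6 -204.8] 581.8064032304344
l2 [ 533.8 -212.6] 574.5976354217735
red [ 524.7 -200.7] 561.7654399719195
cup [565.6 -86.1] 572.1579829635418
s1 [663.4 -71.9] 667.259857105559
s2 [ 636.8 -248.1] 683.4395062171361
s3 [537.2 -53.5] 539.818975786235
s4 [ 510.1 -228.7] 559.013357617731
big [470.8 131.7] 488.87438773992824
small [481.7 219.3] 529.3242164763027
tall [415.8  49.4] 418.72707175675697
bottle [540.3  48.3] 542.4742836105312
t1 [548.  258.8] 606.0002205022789
t2 [528.   81.7] 534.2590711886776
t3 [409.9  95.4] 420.8424427017987
t4 [430.2 272.7] 509.3065950463531
tester [ 586.9 -150.5] -0.14805131004669494 -0.15140240622021653
cup,cap from tester [566.2 -86.7] [ 548.3 -205.4]
line ang -2.510767986687032 shut ang -3.2913195117232488 -2.3902277560435214 3.089661159326123
tray [479.  177.1] -0.11318692069306438 [473.9 132.4] 178.20703753429413 118.90136491538752
cup [289.7 192.9]
cap [332.5 170.1]
big [235.9 260.5]
tall [288.2 250. ]
bottle [248.9 216. ]
```

```bash
cat >> h.py <<'E'
from rig import telemetry
from scipy.spatial.transform import Rotation as Ro
def pose():
    s=telemetry.get_state();R=Ro.from_rotvec(s["orientation"]);M=R.as_matrix()
    print("t",s["clock"],"pos",s["ee_pos"].round(1),"jaw yaw",np.arctan2(M[1,1],M[0,1]).round(3),"tilt",np.arccos(-M[2,2]).round(4),"q1,q7",s["q"][[0,6]].round(2),"F",s["wrist_force"].round(1),"T",s["wrist_torque"].round(2),"open",s["opening"].round(1))
    return s["ee_pos"],R
def path(*pts):
    p,R=pose();p=np.array(p)
    for t in pts:
        d=R.inv().apply(np.array(t)-p);print(t,"tool delta mm",d.round(1),"rows",np.ceil(np.linalg.norm(d)/62.5));p=np.array(t)
E
python3 - <<'E'
from h import *
for h in(100,150,200,250,300):
    w=ray("top",(103,200),h);print(h,w,proj("scene",np.r_[w,h]))
path((145,608,320),(350,330,320),(547,-204,320),(547,-204,220))
E
```

```text
100 [523.22172706 318.14503878] [129.42143074 286.53910551]
150 [516.9242643  300.61001379] [134.80553241 262.14116509]
200 [510.62680154 283.07498879] [140.58000219 235.97427997]
250 [504.32933877 265.53996379] [146.78889184 207.8388306 ]
300 [498.03187601 248.00493879] [153.4831403  177.50398826]Traceback (most recent call last):
  File "<stdin>", line 4, in <module>
  File "h.py", line 17, in path
    p,R=pose();p=np.array(p)
        ~~~~^^
  File "h.py", line 14, in pose
    print("t",s["clock"],"pos",s["ee_pos"].round(1),"jaw yaw",np.arctan2(M[1,1],M[0,1]).round(3),"tilt",np.arccos(-M[2,2]).round(4),"q1,q7",s["q"][[0,6]].round(2),"F",s["wrist_force"].round(1),"T",s["wrist_torque"].round(2),"open",s["opening"].round(1))
                                                                                                                                                                                                                                       ^^^^^^^^^^^^^^^^^^
AttributeError: 'float' object has no attribute 'round'
```

```bash
sed -i 's/s\["opening"\].round(1)/round(s["opening"],1)/' h.py; python3 - <<'E'
from h import *
path((145,608,290),(350,330,290),(547,-204,260))
E
```

```text
t 0.1 pos [145.4 607.5 198.1] jaw yaw 1.336 tilt 0.001 q1,q7 [-1.41 -0.11] F [-0.2 -0.4  0.5] T [-0.02 -0.04  0.  ] open 85.1
(145, 608, 290) tool delta mm [  0.5   0.3 -91.9] rows 2.0
(350, 330, 290) tool delta mm [-2.641e+02 -2.227e+02  2.000e-01] rows 6.0
(547, -204, 260) tool delta mm [-315.8 -473.5   30.5] rows 10.0
```

Request:
move_arm:
  grip: [0,0,0,0,0,0,0,0]
  translation:
    - [0,0,-0.046]
    - [0,0,-0.046]
    - [-0.044,-0.037,0]
    - [-0.044,-0.037,0]
    - [-0.044,-0.037,0]
    - [-0.044,-0.037,0]
    - [-0.044,-0.037,0]
    - [-0.044,-0.037,0]
  delta_rot:
    - [0,0,0]
    - [0,0,0]
    - [0,0,0]
    - [0,0,0]
    - [0,0,0]
    - [0,0,0]
    - [0,0,0]
    - [0,0,0]

```text
clock: 1.1
ee_pos: [351.3, 328.8, 290.6]
orientation: [-0.368, -3.12, -0.0]
wrist_force: [0.5, 1.2, -0.4]
opening: 85.4
```

Request:
move_arm:
  grip: [0,0,0,0,0,0,0,0,0,0]
  translation:
    - [-0.0316,-0.0474,0.003]
    - [-0.0316,-0.0474,0.003]
    - [-0.0316,-0.0474,0.003]
    - [-0.0316,-0.0474,0.003]
    - [-0.0316,-0.0474,0.003]
    - [-0.0316,-0.0474,0.003]
    - [-0.0316,-0.0474,0.003]
    - [-0.0316,-0.0474,0.003]
    - [-0.0316,-0.0474,0.003]
    - [-0.0316,-0.0474,0.003]
  delta_rot:
    - [0,0,0]
    - [0,0,0]
    - [0,0,0]
    - [0,0,0]
    - [0,0,0]
    - [0,0,0]
    - [0,0,0]
    - [0,0,0]
    - [0,0,0]
    - [0,0,0]

```text
clock: 2.35
ee_pos: [548.0, -205.6, 260.3]
orientation: [-0.367, -3.12, -0.0]
wrist_force: [0.3, 1.0, -0.7]
opening: 85.5
```

```bash
python3 - <<'E'
from h import *
path((547,-204,200))
E
```

```text
t 2.35 pos [ 548.  -205.6  260.3] jaw yaw 1.336 tilt 0.0003 q1,q7 [-0.06  1.78] F [ 0.3  1.  -0.7] T [-0.04 -0.    0.01] open 85.5
(547, -204, 200) tool delta mm [ 1.3  1.3 60.3] rows 1.0
```

Request:
move_arm:
  grip: [0,0,0,0,0,0,0]
  translation:
    - [0,0,0]
    - [0,0,0]
    - [0,0,0]
    - [0,0.002,0.05]
    - [0,0,0.05]
    - [0,0,0.03]
    - [0,0,0.018]
  delta_rot:
    - [0,0,-8.7]
    - [0,0,-8.7]
    - [0,0,-8.6]
    - [0,0,0]
    - [0,0,0]
    - [0,0,0]
    - [0,0,0]

```text
clock: 3.22
ee_pos: [546.5, -201.8, 111.0]
orientation: [0.343, -3.121, -0.001]
wrist_force: [0.9, 0.0, 0.1]
opening: 85.2
```

```bash
python3 - <<'E'
from h import *
from rig import get_image
import cv2
path((547,-204,112))
a=get_image("scene")[120:260,230:390];b=get_image("top")[110:250,300:460]
cv2.imwrite("pics/g1.png",np.hstack([cv2.resize(i,(400,350),interpolation=2) for i in(a,b)]))
E
```

```text
t 3.225 pos [ 546.5 -201.8  111. ] jaw yaw 1.79 tilt 0.0019 q1,q7 [0.05 2.24] F [0.9 0.  0.1] T [-0.03 -0.01  0.01] open 85.2
(547, -204, 112) tool delta mm [-0.  -2.2 -1. ] rows 1.0
```

View pics/g1.png

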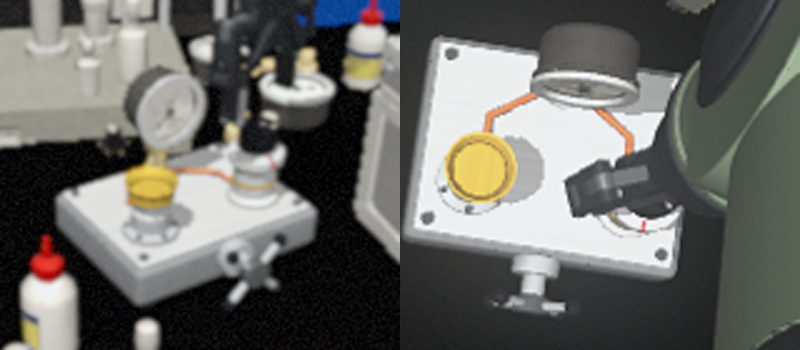

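Scene half: the fingers stand on either side of the black cap (~262,135). Top half: the left finger lies left of the cap and clear of the cup. I'll close the gripper.

Request:
move_arm:
  grip: [255,255,255,255,255,255]
  translation:
    - [0,-0.001,0]
    - [0,0,0]
    - [0,0,0]
    - [0,0,0]
    - [0,0,0]
    - [0,0,0]
  delta_rot:
    - [0,0,0]
    - [0,0,0]
    - [0,0,0]
    - [0,0,0]
    - [0,0,0]
    - [0,0,0]

```text
clock: 4.08
ee_pos: [547.3, -203.0, 112.6]
orientation: [0.343, -3.123, 0.0]
wrist_force: [-0.2, -0.8, 0.4]
opening: 0.4
```

```bash
python3 - <<'E'
from h import *
pose()
E
```

```text
t 4.075 pos [ 547.3 -203.   112.6] jaw yaw 1.79 tilt 0.0 q1,q7 [0.05 2.24] F [-0.2 -0.8  0.4] T [ 0.01 -0.02 -0.01] open 0.4
```

The fingers closed on nothing, so I need to look.

```bash
python3 - <<'E'
from h import *
from rig import get_image
import cv2
p,R=pose()
print(proj("scene",p),proj("top",p),proj("scene",p+[0,0,19]),proj("scene",np.array([547,-204,136])))
I=get_image("scene");T=get_image("top")
a=I[100:240,250:410];b=T[110:250,300:460]
cv2.imwrite("pics/g2.png",np.hstack([cv2.resize(i,(400,350),interpolation=2) for i in(a,b)]))
E
```

```text
t 4.075 pos [ 547.3 -203.   112.6] jaw yaw 1.79 tilt 0.0 q1,q7 [0.05 2.24] F [-0.2 -0.8  0.4] T [ 0.01 -0.02 -0.01] open 0.4
[331.44181524 178.66847275] [398.25615288 186.97253494] [332.06438939 171.66343637] [332.59443785 169.95411899]
```

View pics/g2.png

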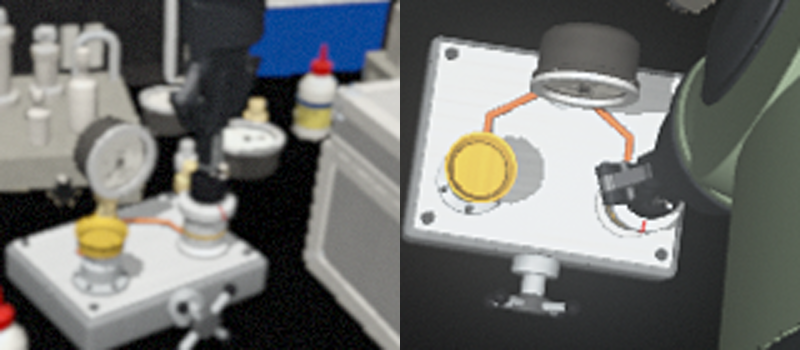

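Top half: the left finger moved in only ~35 crop px (≈20 mm) and now sits at the cap's edge. That suggests the cap is gripped, although the opening reads 0.4. A small turn with a torque reading will show which is right.

Request:
move_arm:
  grip: [255,255,255,255]
  translation:
    - [0,0,0]
    - [0,0,0]
    - [0,0,0]
    - [0,0,0]
  delta_rot:
    - [0,0,5]
    - [0,0,5]
    - [0,0,5]
    - [0,0,5]

```text
clock: 4.68
ee_pos: [547.3, -203.0, 112.6]
orientation: [-0.209, -3.135, 0.0]
wrist_force: [-0.6, 0.0, -0.5]
opening: -0.2
```

```bash
python3 - <<'E'
from h import *
pose();print(telemetry.get_state()["wrist_torque"])
E
```

```text
t 4.675 pos [ 547.3 -203.   112.6] jaw yaw 1.438 tilt 0.0 q1,q7 [-0.01  1.96] F [-0.6  0.  -0.5] T [-0.07  0.05 -0.01] open -0.2
[-0.07041013  0.04779192 -0.0146315 ]
```

The torque stays near zero, so the cap isn't being turned. I'll take a larger view.

```bash
python3 - <<'E'
from h import *
from rig import get_image
import cv2
p,R=pose()
I=get_image("scene");T=get_image("top")
cv2.imwrite("pics/f_s.png",I);cv2.imwrite("pics/f_t.png",T)
a=I[120:210,300:370];b=T[140:230,370:440]
g=np.hstack([cv2.resize(i,(392,504),interpolation=cv2.INTER_CUBIC) for i in(a,b)])
g=(255*(g/255.)**.55).astype(np.uint8)
cv2.imwrite("pics/g3.png",g)
E
```

```text
t 4.675 pos [ 547.3 -203.   112.6] jaw yaw 1.438 tilt 0.0 q1,q7 [-0.01  1.96] F [-0.6  0.  -0.5] T [-0.07  0.05 -0.01] open -0.2
```

View pics/g3.png

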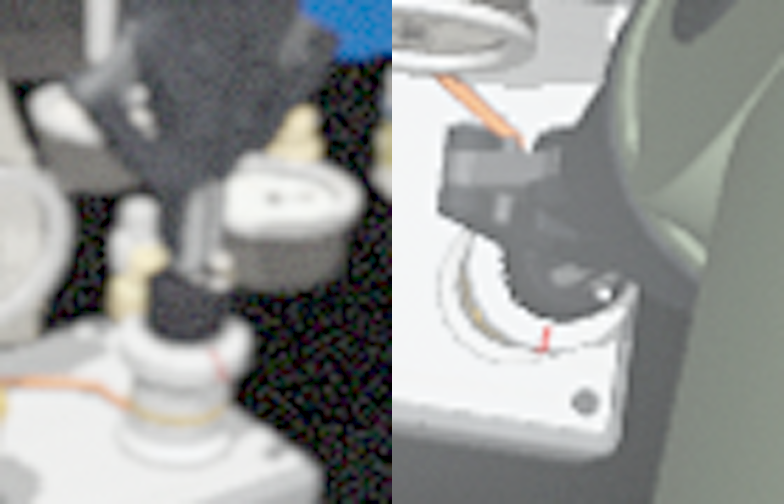

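```bash
python3 - <<'E'
from h import *
p=np.array([547.3,-203,0]);j=np.array([np.cos(1.438),np.sin(1.438),0])
def c(n,P):
    u,v=proj(n,P);return ((u-300)*5.6,(v-120)*5.6) if n=="scene" else ((u-370)*5.6+392,(v-140)*5.6)
for z in(112,125,137,150,180,200,220):
    print(z,[np.round(c(n,p+[0,0,z]+s*j)).tolist() for n in("scene","top") for s in(0,40,-40)])
print(np.round(c("scene",np.array([547,-204,136]))),np.round(c("scene",np.array([547,-204,110]))),np.round(c("top",np.array([547,-204,136]))))
E
```

```text
112 [[176.0, 330.0], [101.0, 355.0], [248.0, 306.0], [550.0, 263.0], [424.0, 246.0], [675.0, 281.0]]
125 [[178.0, 303.0], [103.0, 328.0], [251.0, 279.0], [561.0, 257.0], [433.0, 239.0], [688.0, 275.0]]
137 [[181.0, 278.0], [104.0, 303.0], [254.0, 254.0], [572.0, 251.0], [442.0, 233.0], [701.0, 269.0]]
150 [[183.0, 251.0], [106.0, 275.0], [257.0, 227.0], [583.0, 244.0], [452.0, 226.0], [715.0, 262.0]]
180 [[189.0, 185.0], [111.0, 209.0], [264.0, 163.0], [613.0, 227.0], [476.0, 209.0], [749.0, 246.0]]
200 [[193.0, 141.0], [114.0, 164.0], [269.0, 118.0], [633.0, 216.0], [493.0, 196.0], [773.0, 235.0]]
220 [[197.0, 95.0], [117.0, 117.0], [274.0, 73.0], [655.0, 203.0], [511.0, 183.0], [799.0, 223.0]]
[183. 280.] [178. 333.] [574. 252.]
```

The enlarged view settles it. The shut fingers end right above the cap top: scene tip at (200,275) in the crop, where z = 137 should project, and not at the reported 112. The knuckles also sit ~25 mm higher than the state implies in both cameras. I'll check by touching down gently on the cap with the fingers shut.

Request:
move_arm:
  grip: [255,255,255]
  translation:
    - [0,0,0.002]
    - [0,0,0.001]
    - [0,0,0]
  delta_rot:
    - [0,0,0]
    - [0,0,0]
    - [0,0,0]

```text
clock: 5.15
ee_pos: [547.3, -203.1, 109.5]
orientation: [-0.203, -3.135, -0.0]
wrist_force: [0.2, -0.7, -0.4]
opening: -0.0
```

Request:
move_arm:
  grip: [255,255,255]
  translation:
    - [0,0,0.002]
    - [0,0,0.001]
    - [0,0,0]
  delta_rot:
    - [0,0,0]
    - [0,0,0]
    - [0,0,0]

```text
clock: 5.52
ee_pos: [547.3, -203.0, 106.5]
orientation: [-0.204, -3.135, -0.0]
wrist_force: [-1.0, -0.2, -0.2]
opening: -0.2
```

Request:
move_arm:
  grip: [255,255]
  translation:
    - [0,0,-0.05]
    - [0,0,0]
  delta_rot:
    - [0,0,0]
    - [0,0,0]

```text
clock: 5.78
ee_pos: [548.9, -203.8, 159.6]
orientation: [0.204, 3.13, -0.001]
wrist_force: [0.4, -0.5, -0.6]
opening: -0.2
```

```bash
python3 - <<'E'
from h import *
from rig import get_image
import cv2
p,R=pose();print(proj("scene",p),proj("top",p))
I=get_image("scene");T=get_image("top")
cv2.imwrite("pics/f_s2.png",I);cv2.imwrite("pics/f_t2.png",T)
a=I[90:190,290:370];b=T[120:220,365:445]
g=np.hstack([cv2.resize(i,(400,500),interpolation=cv2.INTER_CUBIC) for i in(a,b)])
g=(255*(g/255.)**.5).astype(np.uint8)
cv2.imwrite("pics/g4.png",g)
E
```

```text
t 5.775 pos [ 548.9 -203.8  159.6] jaw yaw 1.44 tilt 0.0049 q1,q7 [-0.03  1.94] F [ 0.4 -0.5 -0.6] T [ 0.04 -0.   -0.01] open -0.2
[332.73805316 160.72322793] [406.2505976  181.70634622]
```

View pics/g4.png

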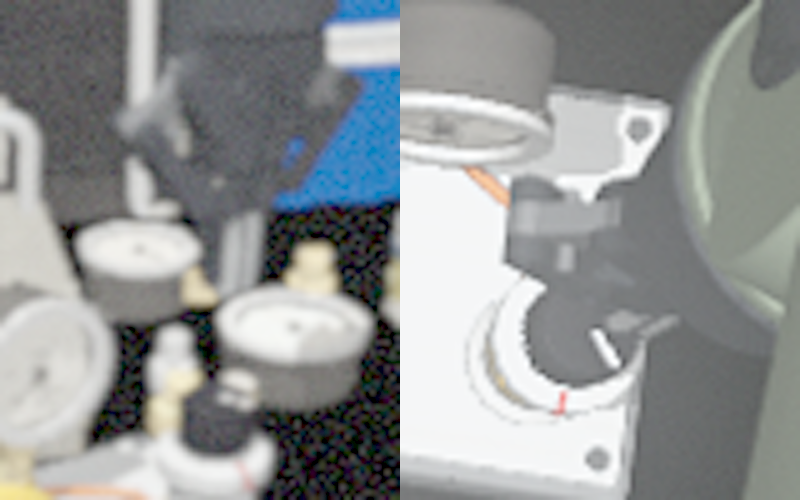

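Scene half: the shut fingertips end at ~(240,290), i.e. pixel (338,148), while the reported TCP projects to (332.7,160.7). Top half: tips at ~(620,320), i.e. pixel (409,184). I'll triangulate the true tip.

```bash
python3 - <<'E'
from h import *
from scipy.optimize import least_squares
for s in((338,148),(337,149)):
  for t in((409,184),(406,183),(413,184),(418,184)):
    r=least_squares(lambda P:np.r_[proj("scene",P)-s,proj("top",P)-t],[549,-204,170.]);print(s,t,r.x.round(1),r.fun.round(1))
for z in(160,170,180,190,200):print(z,ray("scene",(338,148),z),proj("top",np.r_[ray("scene",(338,148),z),z]))
E
python3 - <<'E'
import cv2,numpy as np
a=cv2.imread("pics/f_s2.png");b=cv2.imread("pics/top0.png")
E
```

```text
(338, 148) (409, 184) [ 537.3 -198.3  197.8] [-1.9  0.   0.9  0.9]
(338, 148) (406, 183) [ 537.6 -194.3  198.9] [-3.2  0.   1.6  1.6]
(338, 148) (413, 184) [ 538.8 -204.4  195.4] [-0.6  0.   0.3  0.3]
(338, 148) (418, 184) [ 540.6 -212.2  192.5] [ 1.1 -0.  -0.5 -0.5]
(337, 149) (409, 184) [ 538.3 -198.7  194.9] [-1.2  0.   0.6  0.6]
(337, 149) (406, 183) [ 538.7 -194.6  196. ] [-2.5  0.   1.2  1.3]
(337, 149) (413, 184) [ 539.8 -204.8  192.5] [ 0.1 -0.  -0.1 -0.1]
(337, 149) (418, 184) [ 541.7 -212.6  189.5] [ 1.7 -0.  -0.8 -0.9]
160 [ 587.68735391 -262.85372288] [440.67728602 159.04319593]
170 [ 573.66297774 -246.6463155 ] [433.40976365 166.0275767 ]
180 [ 559.63860157 -230.43890812] [425.92038405 173.22517116]
190 [ 545.6142254  -214.23150073] [418.19883073 180.6458939 ]
200 [ 531.58984923 -198.02409335] [410.23413749 188.30028385]
```

The tip triangulates to about (540,-206,193), ~32 mm above the reported z, which agrees with there being no contact at a reported 106.5. I'll touch down on the cap top to get the exact offset.

Request:
move_arm:
  grip: [255,255,255,255,255]
  translation:
    - [0,0,0.03]
    - [0,0,0.02]
    - [0,0,0.003]
    - [0,0,0.001]
    - [0,0,0]
  delta_rot:
    - [0,0,0]
    - [0,0,0]
    - [0,0,0]
    - [0,0,0]
    - [0,0,0]

```text
clock: 6.5
ee_pos: [546.8, -202.8, 103.2]
orientation: [-0.204, -3.134, -0.002]
wrist_force: [-9.5, 4.9, 26.7]
opening: -0.2
```

Request:
move_arm:
  grip: [255,255]
  translation:
    - [0,0,0.001]
    - [0,0,0.001]
  delta_rot:
    - [0,0,0]
    - [0,0,0]

```text
clock: 6.75
ee_pos: [547.1, -202.8, 102.4]
orientation: [0.205, 3.135, 0.002]
wrist_force: [-17.9, 9.5, 59.7]
opening: 0.1
```

Request:
move_arm:
  grip: [255,255]
  translation:
    - [0,0,0.001]
    - [0,0,0.001]
  delta_rot:
    - [0,0,0]
    - [0,0,0]

```text
clock: 7.0
ee_pos: [547.4, -202.9, 101.8]
orientation: [0.205, 3.134, 0.003]
wrist_force: [-26.0, 13.3, 86.4]
opening: 0.1
```

Contact begins at a reported ~104 with the cap top at ~137, so the true tips are 33 mm above the reported TCP. I batched too many steps and reached 86 N, so I'll back off now, open, and go down to a reported ~80.

Request:
move_arm:
  grip: [255,0,0,0,0,0,0,0]
  translation:
    - [0,0,-0.025]
    - [0,0,0]
    - [0,0,0]
    - [0,0,0]
    - [0,0,0]
    - [0,0,0]
    - [0,0,0]
    - [0,0,0]
  delta_rot:
    - [0,0,0]
    - [0,0,-5]
    - [0,0,-5]
    - [0,0,-5]
    - [0,0,-5]
    - [0,0,0]
    - [0,0,0]
    - [0,0,0]

```text
clock: 8.0
ee_pos: [547.3, -203.0, 123.4]
orientation: [0.342, -3.123, -0.0]
wrist_force: [-0.0, -0.4, -0.7]
opening: 85.0
```

```bash
python3 - <<'E'
from h import *
path((547,-204,79))
E
```

```text
t 8.0 pos [ 547.3 -203.   123.4] jaw yaw 1.789 tilt 0.0003 q1,q7 [0.05 2.24] F [-0.  -0.4 -0.7] T [ 0.01 -0.01  0.01] open 85.0
(547, -204, 79) tool delta mm [ 0.5 -0.9 44.4] rows 1.0
```

Request:
move_arm:
  grip: [0,0,0,0]
  translation:
    - [0,0,0.014]
    - [0,0,0.01]
    - [0,0,0.005]
    - [0,0,0]
  delta_rot:
    - [0,0,0]
    - [0,0,0]
    - [0,0,0]
    - [0,0,0]

```text
clock: 8.5
ee_pos: [547.1, -203.0, 94.1]
orientation: [0.343, -3.122, -0.0]
wrist_force: [-1.1, -0.0, 0.9]
opening: 85.2
```

Request:
move_arm:
  grip: [0,0,0,0]
  translation:
    - [0,0,0.006]
    - [0,0,0.005]
    - [0,0,0.004]
    - [0,0,0]
  delta_rot:
    - [0,0,0]
    - [0,0,0]
    - [0,0,0]
    - [0,0,0]

```text
clock: 9.0
ee_pos: [547.2, -203.0, 79.3]
orientation: [0.343, -3.122, -0.0]
wrist_force: [-0.7, -0.1, 0.2]
opening: 85.4
```

Request:
move_arm:
  grip: [255,255,255,255]
  translation:
    - [0,0,0]
    - [0,0,0]
    - [0,0,0]
    - [0,0,0]
  delta_rot:
    - [0,0,0]
    - [0,0,0]
    - [0,0,0]
    - [0,0,0]

```text
clock: 9.5
ee_pos: [548.5, -206.5, 81.1]
orientation: [-0.339, 3.12, -0.007]
wrist_force: [0.7, -15.5, 10.5]
opening: 36.2
```

```bash
python3 - <<'E'
from h import *
pose()
E
```

```text
t 9.5 pos [ 548.5 -206.5   81.1] jaw yaw 1.788 tilt 0.0057 q1,q7 [0.07 2.26] F [  0.7 -15.5  10.5] T [-3.28 -0.27 -0.05] open 36.2
```

The cap is gripped (opening 36). The jaws pulled the tool ~3.5 mm in -y and 2 mm up. I'll follow that compliance, then turn clockwise.

Request:
move_arm:
  grip: [255,255,255,255,255,255]
  translation:
    - [0,-0.004,-0.002]
    - [0,0,0]
    - [0,0,0]
    - [0,0,0]
    - [0,0,0]
    - [0,0,0]
  delta_rot:
    - [0,0,0]
    - [0,0,0]
    - [0,0,6]
    - [0,0,6]
    - [0,0,6]
    - [0,0,6]

```text
clock: 10.25
ee_pos: [548.3, -206.3, 81.1]
orientation: [-0.318, -3.125, -0.001]
wrist_force: [4.2, 0.9, -13.0]
opening: 35.9
```

```bash
python3 - <<'E'
from h import *
pose()
E
```

```text
t 10.25 pos [ 548.3 -206.3   81.1] jaw yaw 1.368 tilt 0.0006 q1,q7 [-0.01  1.93] F [  4.2   0.9 -13. ] T [ 0.31 -1.01  0.1 ] open 35.9
```

Request:
move_arm:
  grip: [255,255,255,255]
  translation:
    - [0,0,0.001]
    - [0,0,0]
    - [0,0,0]
    - [0,0,0]
  delta_rot:
    - [0,0,5]
    - [0,0,5]
    - [0,0,5]
    - [0,0,3]

```text
clock: 10.75
ee_pos: [547.4, -205.6, 80.3]
orientation: [-0.798, -3.036, -0.002]
wrist_force: [-4.0, 5.9, 10.8]
opening: 36.1
```

```bash
python3 - <<'E'
from h import *
pose()
E
```

```text
t 10.75 pos [ 547.4 -205.6   80.3] jaw yaw 1.057 tilt 0.0028 q1,q7 [-0.06  1.69] F [-4.   5.9 10.8] T [1.24 0.45 1.  ] open 36.1
```

Request:
move_arm:
  grip: [255,255]
  translation:
    - [0,0,0]
    - [0,0,0]
  delta_rot:
    - [0,0,3]
    - [0,0,2]

```text
clock: 11.0
ee_pos: [547.9, -205.6, 80.5]
orientation: [-0.931, -2.999, -0.002]
wrist_force: [-2.2, 6.6, 2.6]
opening: 36.1
```

```bash
python3 - <<'E'
from h import *
pose()
E
```

```text
t 11.0 pos [ 547.9 -205.6   80.5] jaw yaw 0.969 tilt 0.002 q1,q7 [-0.08  1.63] F [-2.2  6.6  2.6] T [1.3  0.53 0.1 ] open 36.1
```

Request:
move_arm:
  grip: [255,255]
  translation:
    - [0,0,0]
    - [0,0,0]
  delta_rot:
    - [0,0,4]
    - [0,0,0]

```text
clock: 11.25
ee_pos: [547.4, -205.1, 80.5]
orientation: [-1.032, -2.964, -0.002]
wrist_force: [-6.0, 8.9, 7.3]
opening: 36.1
```

```bash
python3 - <<'E'
from h import *
pose()
E
```

```text
t 11.25 pos [ 547.4 -205.1   80.5] jaw yaw 0.901 tilt 0.0033 q1,q7 [-0.09  1.57] F [-6.   8.9  7.3] T [1.78 1.24 0.97] open 36.1
```

Request:
move_arm:
  grip: [255,255,255,255]
  translation:
    - [0,0,0]
    - [0,0,0]
    - [0,0,0]
    - [0,0,0]
  delta_rot:
    - [0,0,5]
    - [0,0,5]
    - [0,0,0]
    - [0,0,0]

```text
clock: 11.75
ee_pos: [547.6, -204.7, 80.3]
orientation: [-1.284, -2.864, -0.002]
wrist_force: [-5.0, 8.6, 4.9]
opening: 36.2
```

```bash
python3 - <<'E'
from h import *
pose()
E
```

```text
t 11.75 pos [ 547.6 -204.7   80.3] jaw yaw 0.728 tilt 0.0035 q1,q7 [-0.12  1.44] F [-5.   8.6  4.9] T [2.06 1.08 1.24] open 36.2
```

The torque holds at ~1.2 N m after 1.06 rad of turning, so the cap is at its stop and the fingers are slipping on it. I'll release, rise, turn the jaws along the tray's x, and go above the stout weight.

Request:
move_arm:
  grip: [0,0,0,0,0,0,0,0]
  translation:
    - [0,0,0]
    - [0,0,0]
    - [0,0,0]
    - [0,0,0]
    - [0,0,0]
    - [0,0,-0.03]
    - [0,0,-0.03]
    - [0,0,-0.04]
  delta_rot:
    - [0,0,-2]
    - [0,0,0]
    - [0,0,0]
    - [0,0,0]
    - [0,0,0]
    - [0,0,0]
    - [0,0,0]
    - [0,0,0]

```text
clock: 12.75
ee_pos: [547.8, -206.8, 181.2]
orientation: [-1.239, -2.886, 0.001]
wrist_force: [0.3, 0.2, 0.3]
opening: 85.4
```

Request:
move_arm:
  grip: [0,0,0,0,0]
  translation:
    - [0,0,0]
    - [0,0,0]
    - [0,0,0]
    - [0,0,0]
    - [0,0,0]
  delta_rot:
    - [0,0,10]
    - [0,0,10]
    - [0,0,10]
    - [0,0,10]
    - [0,0,9]

```text
clock: 13.38
ee_pos: [548.2, -206.9, 180.6]
orientation: [2.33, 2.107, 0.0]
wrist_force: [1.7, 0.8, -0.2]
opening: 85.2
```

```bash
python3 - <<'E'
from h import *
path((471,132,180))
E
```

```text
t 13.375 pos [ 548.2 -206.9  180.6] jaw yaw -0.101 tilt 0.0001 q1,q7 [-0.31  0.68] F [ 1.7  0.8 -0.2] T [-0.01  0.04  0.01] open 85.2
(471, 132, 180) tool delta mm [ 329.4 -110.9    0.6] rows 6.0
```

Request:
move_arm:
  grip: [0,0,0,0,0,0,0,0]
  translation:
    - [0.0549,-0.0185,0]
    - [0.0549,-0.0185,0]
    - [0.0549,-0.0185,0]
    - [0.0549,-0.0185,0]
    - [0.0549,-0.0185,0]
    - [0.0549,-0.0185,0]
    - [0,0,0.05]
    - [0,0,0.03]
  delta_rot:
    - [0,0,0]
    - [0,0,0]
    - [0,0,0]
    - [0,0,0]
    - [0,0,0]
    - [0,0,0]
    - [0,0,0]
    - [0,0,0]

```text
clock: 14.38
ee_pos: [468.1, 132.9, 99.0]
orientation: [-2.321, -2.117, 0.001]
wrist_force: [0.3, 0.3, 0.4]
opening: 85.9
```

```bash
python3 - <<'E'
from h import *
from rig import get_image
import cv2
p,R=pose();j=R.as_matrix()[:,1]
I=get_image("scene");T=get_image("top")
cv2.imwrite("pics/w_s.png",I);cv2.imwrite("pics/w_t.png",T)
a=I[170:320,160:320];b=T[170:290,160:288]
g=np.hstack([cv2.resize(a,(400,375),interpolation=2),cv2.resize(b,(400,375),interpolation=2)])
cv2.imwrite("pics/g5.png",(255*(g/255.)**.6).astype(np.uint8))
for s in(-42.5,42.5):
  for z in (13,33+13):
    P=p+j*s+[0,0,z];u=proj("scene",P);v=proj("top",P);print(s,z,(u-[160,170])*2.5,(v-[160,170])*3.125+[400,0])
E
```

```text
t 14.375 pos [468.1 132.9  99. ] jaw yaw -0.092 tilt 0.0008 q1,q7 [-1.01  0.21] F [0.3 0.3 0.4] T [-0.05 -0.09 -0.01] open 85.9
-42.5 13 [218.71830212 238.767005  ] [537.11176132 267.6696295 ]
-42.5 46 [216.79352243 202.99063771] [528.58984319 267.01608173]
42.5 13 [161.49074558 177.71100233] [554.25601985 115.32967384]
42.5 46 [158.29665138 143.1490267 ] [546.54422891 108.42591325]
```

View pics/g5.png

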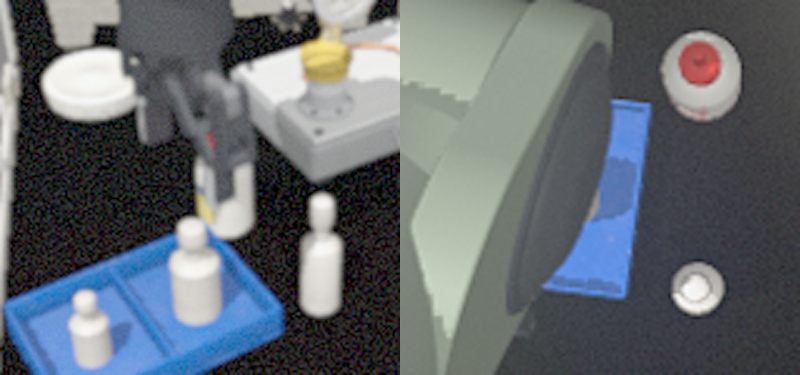

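The scene half shows the open fingertips at (218,205) and (155,145). That matches the reported pose plus 33 mm in z, so xy is right to ~2 mm. The stout weight (193,270) stands below. I'll descend around it to a reported -3.

Request:
move_arm:
  grip: [0,0,0,0,0]
  translation:
    - [-0.001,0.003,0.03]
    - [0,0,0.03]
    - [0,0,0.025]
    - [0,0,0.017]
    - [0,0,0]
  delta_rot:
    - [0,0,0]
    - [0,0,0]
    - [0,0,0]
    - [0,0,0]
    - [0,0,0]

```text
clock: 15.1
ee_pos: [472.3, 129.9, -0.9]
orientation: [-2.325, -2.112, 0.0]
wrist_force: [0.1, -0.0, 0.8]
opening: 85.5
```

```bash
python3 - <<'E'
from h import *
path((471,132,-3))
E
```

```text
t 15.1 pos [472.3 129.9  -0.9] jaw yaw -0.096 tilt 0.0002 q1,q7 [-0.84  0.36] F [ 0.1 -0.   0.8] T [0.02 0.03 0.03] open 85.5
(471, 132, -3) tool delta mm [ 1.9 -1.5  2.1] rows 1.0
```

Request:
move_arm:
  grip: [0,255,255,255,255,255,255]
  translation:
    - [0.002,-0.001,0.002]
    - [0,0,0]
    - [0,0,0]
    - [0,0,0]
    - [0,0,0]
    - [0,0,0]
    - [0,0,0]
  delta_rot:
    - [0,0,0]
    - [0,0,0]
    - [0,0,0]
    - [0,0,0]
    - [0,0,0]
    - [0,0,0]
    - [0,0,0]

```text
clock: 15.98
ee_pos: [471.7, 132.4, -2.8]
orientation: [2.325, 2.113, 0.002]
wrist_force: [0.2, -0.9, 11.6]
opening: 36.2
```

Request:
move_arm:
  grip: [255,255,255,255]
  translation:
    - [0,0,-0.01]
    - [0,0,-0.02]
    - [0,0,-0.02]
    - [0,0,0]
  delta_rot:
    - [0,0,0]
    - [0,0,0]
    - [0,0,0]
    - [0,0,0]

```text
clock: 16.48
ee_pos: [471.5, 132.7, 47.6]
orientation: [2.324, 2.113, 0.002]
wrist_force: [-0.3, 0.3, -4.2]
opening: 36.2
```

```bash
python3 - <<'E'
from h import *
pose()
E
```

```text
t 16.475 pos [471.5 132.7  47.6] jaw yaw -0.095 tilt 0.0016 q1,q7 [-0.92  0.29] F [-0.3  0.3 -4.2] T [-0.05 -0.01 -0.01] open 36.2
```

Wrist force -4.2 N matches the 0.45 kg weight, so it's lifted. The foot is at reported z + ~6 mm. I'll lift well above the bottle and carry it across.

Request:
move_arm:
  grip: [255,255,255,255,255,255]
  translation:
    - [0,0,-0.03]
    - [0,0,-0.035]
    - [0,0,-0.035]
    - [0,0,-0.033]
    - [0,0,0]
    - [0,0,0]
  delta_rot:
    - [0,0,0]
    - [0,0,0]
    - [0,0,0]
    - [0,0,0]
    - [0,0,0]
    - [0,0,0]

```text
clock: 17.23
ee_pos: [470.5, 132.5, 178.4]
orientation: [-2.324, -2.113, 0.002]
wrist_force: [-0.0, 0.9, -4.5]
opening: 35.7
```

Request:
move_arm:
  grip: [255,255,255,255,255,255,255,255,255,255]
  translation:
    - [-0.02,0.012,0]
    - [-0.027,0.0145,0]
    - [-0.03,0.016,0]
    - [-0.03,0.016,0]
    - [-0.03,0.016,0]
    - [-0.03,0.016,0]
    - [-0.025,0.0145,0]
    - [-0.018,0.01,0]
    - [0,0,0]
    - [0,0,0]
  delta_rot:
    - [0,0,0]
    - [0,0,0]
    - [0,0,0]
    - [0,0,0]
    - [0,0,0]
    - [0,0,0]
    - [0,0,0]
    - [0,0,0]
    - [0,0,0]
    - [0,0,0]

```text
clock: 18.48
ee_pos: [565.0, -87.2, 178.4]
orientation: [-2.324, -2.112, 0.002]
wrist_force: [-0.3, 0.1, -4.5]
opening: 35.7
```

```bash
python3 - <<'E'
from h import *
path((566,-87,135))
E
```

```text
t 18.475 pos [565.  -87.2 178.4] jaw yaw -0.095 tilt 0.0018 q1,q7 [-0.54  0.49] F [-0.3  0.1 -4.5] T [0.03 0.   0.  ] open 35.7
(566, -87, 135) tool delta mm [ 0.3  1.1 43.4] rows 1.0
```

Now I'll lower partway, to the foot at ~141 mm, and look at the foot against the cup.

Request:
move_arm:
  grip: [255,255,255,255]
  translation:
    - [0,0.001,0.02]
    - [0,0,0.015]
    - [0,0,0.008]
    - [0,0,0]
  delta_rot:
    - [0,0,0]
    - [0,0,0]
    - [0,0,0]
    - [0,0,0]

```text
clock: 18.98
ee_pos: [566.3, -87.7, 136.0]
orientation: [-2.324, -2.113, 0.001]
wrist_force: [-0.1, 0.3, -4.6]
opening: 35.7
```

```bash
python3 - <<'E'
from h import *
from rig import get_image
import cv2
p,R=pose()
I=get_image("scene");T=get_image("top")
cv2.imwrite("pics/e_s.png",I);cv2.imwrite("pics/e_t.png",T)
a=I[140:225,255:335];b=T[120:205,300:380]
g=np.hstack([cv2.resize(i,(400,425),interpolation=cv2.INTER_CUBIC) for i in(a,b)])
cv2.imwrite("pics/g6.png",(255*(g/255.)**.6).astype(np.uint8))
f=p[2]+5.8
for n,z in(("foot",f),("foot-18",f),("top",f+88),("cup",110)):
    P=np.array([566,-86.6,z]);print(n,z,((proj("scene",P)-[255,140])*5).round(1),((proj("top",P)-[300,120])*5+[400,0]).round(1))
E
```

```text
t 18.975 pos [566.3 -87.7 136. ] jaw yaw -0.095 tilt 0.001 q1,q7 [-0.51  0.54] F [-0.1  0.3 -4.6] T [-0.05  0.04  0.01] open 35.7
foot 141.76348361508192 [175.2 203.3] [572.9 265.7]
foot-18 141.76348361508192 [175.2 203.3] [572.9 265.7]
top 229.76348361508192 [179.2  22.1] [612.2 212.9]
cup 110 [173.8 263.8] [560.7 282.1]
```

View pics/g6.png

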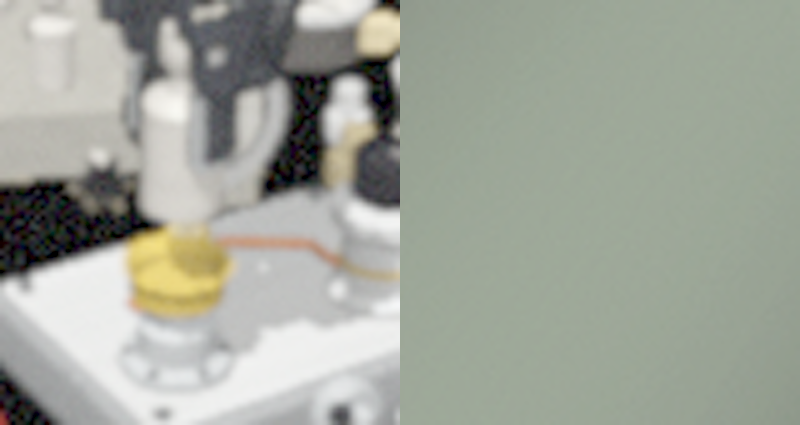

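Scene half: the weight hangs upright over the cup, with foot centre ~(177,205) and cup rim centre ~(180,252). The top view is blocked by the arm. The cup's rim needs a finer fit, so I'll use its yellow mask in both cameras from the first, unobstructed pictures.

```bash
python3 - <<'E'
from h import *
import cv2
from scipy.optimize import least_squares
th=np.linspace(0,2*np.pi,361)
def ext(n,x,y,z,r):
    q=np.array([proj(n,np.array([x+r*np.cos(t),y+r*np.sin(t),z])) for t in th]);return q[:,0].min(),q[:,0].max(),q[:,1].min(),q[:,1].max()
def mask(f,box):
    im=cv2.imread(f);u0,v0,u1,v1=box
    c=cv2.resize(im[v0:v1,u0:u1],None,fx=4,fy=4,interpolation=cv2.INTER_LINEAR)
    h=cv2.cvtColor(c,cv2.COLOR_BGR2HSV);m=cv2.inRange(h,(18,110,90),(35,255,255))
    k,l,s,_=cv2.connectedComponentsWithStats(m);i=1+s[1:,4].argmax();x,y,w,hh,_=s[i]
    return (u0+x/4-.4,u0+(x+w)/4-.6,v0+y/4-.4,v0+(y+hh)/4-.6)
for n,f,b in(("top","top0",(312,155,352,200)),("scene","scene0",(272,170,310,212)),("scene","e_s",(272,170,310,212))):
    m=np.array(mask(f"pics/{f}.png",b));e=np.array(ext(n,566,-86.6,110,26.5))
    print(n,f,"mask L R T B",m.round(1),"pred",e.round(1),"diff",(m-e).round(1))
# weight rows in e_s: print grey profile
im=cv2.cvtColor(cv2.imread("pics/e_s.png"),cv2.COLOR_BGR2GRAY)
for v in(176,178,180,182):print(v,im[v,275:315])
print("foot pred",np.round(ext("scene",566,-86.6,141.8,18.5),1))
for u in(286,288,290,292,294):print(u,im[174:194,u])
E
```

```text
top top0 mask L R T B [317.8 346.2 162.4 190.2] pred [317.2 347.1 161.7 191.2] diff [ 0.7 -0.9  0.6 -1.1]
scene scene0 mask L R T B [279.8 300.2 183.8 202.4] pred [278.2 301.4 186.8 199. ] diff [ 1.7 -1.2 -3.   3.4]
scene e_s mask L R T B [279.8 300.6 184.8 202.4] pred [278.2 301.4 186.8 199. ] diff [ 1.7 -0.7 -2.   3.4]
176 [ 31  26  25  24  42  59  58  69 116 154 169 175 181 184 184 184 185 184
 175 161 155 155 150 148 148 153 156 150 147 148 135 100  49   2   1   6
   8   3   5  15]
178 [ 29  29  30  25  29  35  26  64 121 157 172 181 181 183 185 184 185 185
 182 177 168 159 154 146 136 144 146 148 144 147 136  98  42  22  21  35
  54  69  89 106]
180 [ 45  49  61  74  60  24  13  63 117 158 175 181 183 186 188 188 189 189
 189 186 179 171 157 143 129 131 135 135 134 132 128 109 100 113 132 146
 148 151 155 161]
182 [ 21  12  30  55  47  18   3  24  69 121 156 171 180 184 187 186 188 186
 182 182 174 162 142 117 102 107 113 128 145 151 150 156 159 158 157 159
 158 156 155 158]
foot pred [281.8 298.3 176.6 184.8]
286 [178 178 175 177 181 181 181 179 171 133  68  44 110 170 194 198 188 171
 173 187]
288 [187 185 184 183 183 185 186 186 184 172 140 146 165 175 173 172 168 165
 177 186]
290 [187 186 184 185 184 186 188 190 186 184 178 175 173 160 149 147 140 131
 136 151]
292 [179 182 184 183 185 187 189 189 186 182 172 160 161 155 144 141 132 127
 126 130]
294 [152 155 161 168 177 183 186 184 182 173 165 164 168 153 139 135 128 118
 121 124]
```

```bash
python3 - <<'E'
from h import *
import cv2
for f in("scene0","e_s"):
    h=cv2.cvtColor(cv2.imread(f"pics/{f}.png"),cv2.COLOR_BGR2HSV)
    m=cv2.inRange(h,(15,110,70),(38,255,255))
    print(f)
    for v in range(176,208):print(v,"".join("#" if x else "." for x in m[v,272:312]))
h=cv2.cvtColor(cv2.imread("pics/scene0.png"),cv2.COLOR_BGR2HSV)
for v in range(180,202,2):print(v,h[v,282:302,2])
E
```

```text
scene0
176 ........................................
177 ........................................
178 ........................................
179 ........................................
180 ........................................
181 ........................................
182 ........................................
183 ........................................
184 ................#.......................
185 ...............##.......................
186 ............######......................
187 ..........###############...............
188 ........####################............
189 .........####################...........
190 .........###################............
191 .........####################...........
192 .........####################...........
193 .........####################...........
194 .........###################............
195 ..........##################............
196 ..........#################.............
197 ..........#################.............
198 ..........#################.............
199 ..........################..............
200 .........
[... 2047 characters left out ...]
162]
186 [ 37  66  86 108 138 180 209 217 211 202 199 199 196 185 164 155 156 156
 157 159]
188 [179 210 220 223 227 233 238 240 241 239 239 235 231 226 218 203 192 177
 166 162]
190 [214 219 219 220 219 220 221 222 221 219 219 220 221 219 218 217 215 208
 201 196]
192 [190 190 191 194 201 211 217 217 215 215 213 207 204 200 197 195 195 197
 203 217]
194 [184 203 218 221 224 222 222 224 223 221 221 221 223 220 216 202 184 182
 200 217]
196 [192 210 221 222 223 221 221 222 222 223 222 221 218 218 220 213 192 187
 205 221]
198 [151 154 162 167 173 190 200 206 206 206 205 198 182 165 160 152 144 172
 208 225]
200 [179 174 172 172 166 163 163 161 153 145 148 157 156 152 152 150 158 186
 208 217]
```

The rim's widest rows (191–193) and its centre column (290.3) match the predicted cup within 0.5 px, and the weight's foot also matches its prediction. Relative to the cup the weight looks ~2 mm too far in -y. I'll correct by 1.5 mm and lower 21 mm.

Request:
move_arm:
  grip: [255,255,255,255,255,255]
  translation:
    - [0.0015,0,0.006]
    - [0,0,0.006]
    - [0,0,0.005]
    - [0,0,0.004]
    - [0,0,0]
    - [0,0,0]
  delta_rot:
    - [0,0,0]
    - [0,0,0]
    - [0,0,0]
    - [0,0,0]
    - [0,0,0]
    - [0,0,0]

```text
clock: 19.82
ee_pos: [566.9, -86.3, 115.7]
orientation: [2.325, 2.113, 0.0]
wrist_force: [0.1, 0.6, -4.5]
opening: 35.9
```

```bash
python3 - <<'E'
from h import *
from rig import get_image
import cv2
p,R=pose()
I=get_image("scene");cv2.imwrite("pics/e_s2.png",I)
a=cv2.resize(I[150:215,260:350],(800,578),interpolation=cv2.INTER_CUBIC)
k=800/90
def circ(x,y,z,r,c):
    q=np.array([(proj("scene",np.array([x+r*np.cos(t),y+r*np.sin(t),z]))-[260,150]+.5)*k for t in np.linspace(0,6.283,60)])
    cv2.polylines(a,[q.astype(np.int32)],True,c,1)
circ(566.2,-86.6,110,26.5,(0,255,0));circ(566.2,-86.6,p[2]+5.8,18.5,(0,0,255))
cv2.imwrite("pics/g7.png",a)
E
```

```text
t 19.825 pos [566.9 -86.3 115.7] jaw yaw -0.095 tilt 0.0002 q1,q7 [-0.49  0.55] F [ 0.1  0.6 -4.5] T [-0.    0.04 -0.03] open 35.9
```

View pics/g7.png

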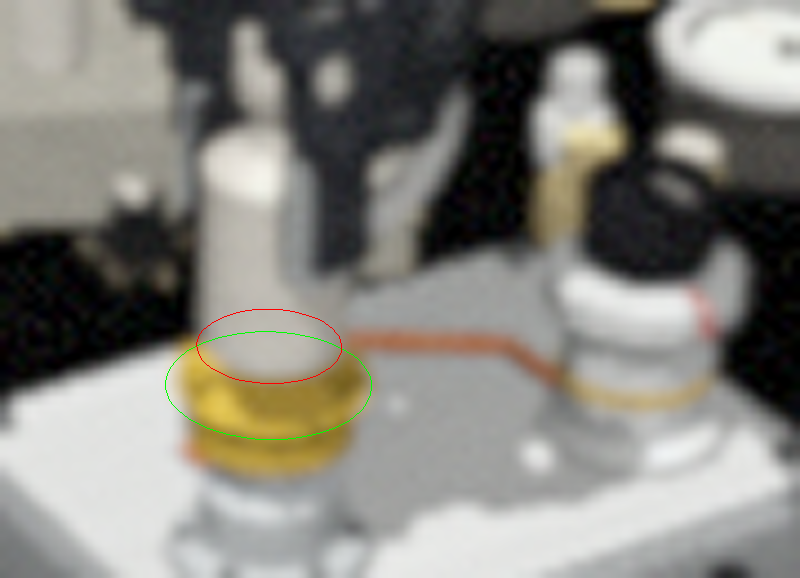

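The foot (red circle) sits on the drawn prediction, inside and just above the cup (green), centred to within ~1 mm sideways. I'll use my last view on the cap in the top picture taken at the tray, where the tester was unobstructed.

```bash
python3 - <<'E'
import cv2,numpy as np
g=np.hstack([cv2.resize(cv2.imread(f"pics/{f}.png")[165:210,375:420],(400,400),interpolation=cv2.INTER_CUBIC) for f in("top0","w_t")])
cv2.imwrite("pics/g8.png",g)
E
```

```text
(no output)
```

View pics/g8.png

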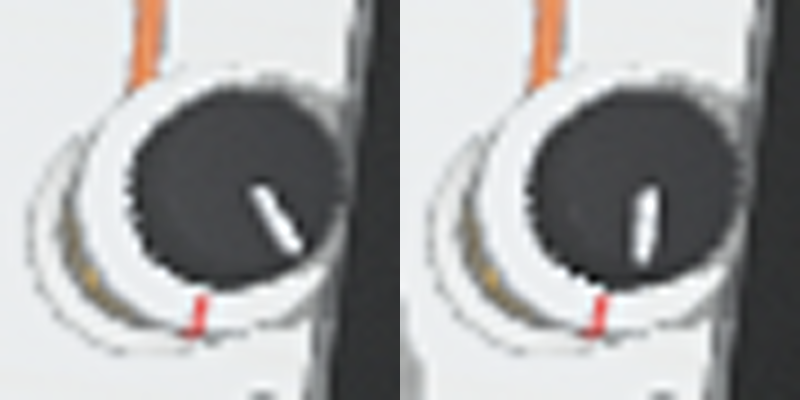

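The white line now runs from (651,190) to (641,262), parallel to the red mark, so the cap is shut. The weight is hanging still, so I'll hand in.

```bash
python3 - <<'E'
from h import *
from rig import ticket
pose();print(ticket.job_done())
E
```

```text
t 19.875 pos [566.9 -86.3 115.8] jaw yaw -0.095 tilt 0.0003 q1,q7 [-0.49  0.55] F [-0.5 -0.2 -4.7] T [-0.08  0.01  0.02] open 35.7
the job is handed in; nothing more can be done
None
```

I screwed the oil cap shut, took the stout weight out of the tray and handed in at 19.9 s while holding it over the brass cup. The hand-in gave no verdict.

**Last checks:**
- **Cap:** its white line points to the red mark. The torque held at about 1.2 N m at the end of the turn, so it was against the stop.
- **Weight:** the gripper reads 4.7 N of load, and its tilt reads 0.0003 rad. By my estimate the weight's foot is about 11.5 mm above the rim. Its axis looks within 1–2 mm of the cup's, but only one camera could see it at the end because the arm blocked the top view.
- **Bottle and other weights:** I carried the weight well above them, and they stood in the last picture that showed them, before the carry. I did not photograph them again after it.

**What disagreed:**
- **Height reading:** the fingertips really sit about 33 mm higher than the reported TCP. My first grasp on the cap closed on nothing because of this. The camera pictures and a touch on the cap both confirmed the offset, and I allowed for it from then on.
- **Touch force:** I stepped down too far in that touch and pressed on the cap with about 86 N vertically, roughly 91 N in all. The wrist limit is 120 N.
- **Opening reading:** with the cap or weight gripped, the reported opening was about 1–2 mm below their true diameters.

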